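Reload the drying tube of the spectrometer's purge gas

ROBOT

A 6-joint arm with a two-finger parallel gripper is mounted at the origin on the work surface. World frame = base frame: x ahead of the robot, y to its left, z up, the work surface at z = 0. Lengths are in m, angles in rad, forces in N, time in s.
With the tool pointing down it reaches from about 0.3 to 0.75 m from the base axis. Payload 8.5 kg.
Tool frame: the origin (TCP) lies on the centre line of the jaws, within the pads' length; the fingertips stand 11 mm ahead of it and the grasp point (between the pads) lies 8 mm behind it; x points along the fingers, y is the direction in which the jaws open and shut, and the axes are right-handed (so a half turn about x gives the same grasp; the last joint's range is limited). The gripper opens to 88 mm and grips with 3 to 60 N. Pads are 18 mm wide; open, the fingers measure 123 mm over their backs; the gripper's body (75 mm by 187 mm) begins 45 mm behind the grasp point.
Start: joints at [-1.428, 0.381, 1.297, -0, 1.464, -0.215], TCP at [0.193, -0.515, 0.25] pointing down, gripper open.
Joint ranges: [-3.11, 3.11], [-0.89, 2.33], [0.22, 2.48], [-1.42, 4.56], [0.17, 2.85], [-2.88, 2.88]. Speed limits (rad/s): [2.39, 2.39, 3.14, 3.14, 3.14, 3.14].

INTERFACE

Orientations are given as a unit quaternion [w, x, y, z].
In Python, from workcell import readout, cams, robot gives the robot as it stands.
- The arm moves only by the tool step_arm, never from a script. Its argument "rows" is a list of rows, each a list of 5 numbers: the closure, from 0 (fully open) to 1 (shut), then the shift along the tool's x, y, z in m, then the turn about the tool's x in rad. In form: [[grip, dx, dy, dz, yaw], ...]. A call has 1 to 5 rows; each row shifts and turns the commanded pose from where the row before left it, along the tool's axes as they then stand; what a row does not reach is not made up. A row lasts 1/12 s, in which the tool goes at most 41.7 mm and 7.16 degrees, less where a joint would pass 70% of its speed; a pose out of reach is approached as far as the arm can. A call is refused whole if a number of a shift passes 0.0417 or a number of a turn 0.125, either way. A call with a gripper value outside its range is refused whole. The fingers move at their own pace and stop on an object; "force" is the grip in N (left out, the last holds). Time passes only in rows, so rows that do not move let the fingers close. It gives the time, the measured TCP pose, the force and the opening at its end, in the units of the state.
- readout.state(): the state, without advancing time (a new reading comes with each control period).
- cams.read_camera(name): name is "side" or "top" or "wrist"; returns (picture, depth): 420x560x3 uint8, red, green, blue; 420x560 float32, m along the optical axis (not along the pixel's ray), 0 where there is no reading.
- cams.camera_params(name): a dict with "K" (3x3 intrinsics, pixels), "world_to_cam" (4x4, takes a point from world to camera coordinates). Camera axes: x right, y down, z forward; pixel columns grow to the right and rows downward; lengths in m; the calibration is good to about 2 mm. The wrist camera is an equidistant fisheye: a pixel r from the principal point sees the ray r / f radians off the axis. A picture is of the moment at which its call begins: read the wrist's pose just before it. camera_params takes no time and is no camera call; for the wrist camera it gives the pose at the moment of the call.
- robot.hand_in(): hands the job in, once; it reports no verdict.
The state is a dict: "time_s": time; "joint_pos": joint angles; "qd": joint speeds; "tau": joint torques, N m; "eef_pos": TCP position; "eef_rot": TCP orientation; "wrist_force": force on the tool from outside, world axes, zero at the start; "torque": the same for the moment, N m; "finger_gap": finger opening in m.
Only numpy, scipy, OpenCV 4.12 (cv2) and the standard library are available. Lean on these libraries where they do the work, as an engineer would, in place of code of your own. Each camera call takes 0.05 s, during which the arm holds its last target.

TASK

Reload the clear square drying tube: slide the long narrow cartridge in through its open, flared mouth first, then the short narrow cartridge behind it, pushing both lengthwise until they are fully home against the closed end (the short one then still peeps out of the mouth by about 5 mm). Leave the fat cartridge, which does not fit, where it lies.

Things in the scene. Friction and masses are not known exactly. Their poses are not given: they have to be found in the camera images.
- tube: Clear plastic square tube lying level on a fixed dark steel base plate 8 mm thick. Origin: on the table, straight below the centre of the open mouth; x runs level along the centre line INTO the tube, z is up. Inside it is 38 mm wide (y) and 38 mm high, floor at z = 8 mm, top of the 4 mm roof at z = 50 mm; a grey block closes it at x = 125 mm (125 mm deep inside).
- load_plate (a point): Point on top of the base plate (8 mm above the table), on the tube's centre line 75 mm in front of the mouth; axes as the tube's. The plate, 110 mm wide, runs flat from 145 mm before the mouth on into the tube. By the mouth two 30 mm high cheeks narrow from 66 mm apart (35 mm before it) to 38 mm: they guide in what is some 10 mm or 10 degrees off.
- long_cart_center (a point): Centre of the long narrow cartridge, a rigid white plastic block with grey end caps, 80 mm long (its x axis) and 32 x 32 mm in section, about 90 g, lying loose on the table (centre 16 mm high). Either end may go first.
- short_cart_center (a point): Centre of the short narrow cartridge, of the same make, 50 mm long (its x axis) and 32 x 32 mm in section, about 60 g, lying loose on the table (centre 16 mm high). Either end may go first.
- wide_cart_center (a point): Centre of the fat cartridge, of the same make, 80 mm long (its x axis) and 52 x 52 mm in section, about 250 g, for another machine; it does not fit the tube and stays where it lies.

How it is judged:
On the way:
1. the long cartridge has entered the tube by more than half its length, ahead of the short one (x of long_cart_center in the frame of tube between 0.005 and 0.16 m and y of long_cart_center in the frame of tube between -0.015 and 0.015 m and z of long_cart_center in the frame of tube below 0.035 m and x of short_cart_center in the frame of tube below 0 m), for 0.1 s.
At the end, for the whole second after the job is handed in: Both narrow cartridges lie lengthwise (within 15 degrees) in the tube at rest, the long one in front against the closed end and the short one behind it, each within 12 mm of fully home (x of long_cart_center in the frame of tube between 0.073 and 0.095 m and y of long_cart_center in the frame of tube between -0.015 and 0.015 m and z of each of long_cart_center, short_cart_center in the frame of tube below 0.035 m and x of short_cart_center in the frame of tube between 0.008 and 0.03 m and y of short_cart_center in the frame of tube between -0.015 and 0.015 m and angle between the x axis of each of long_cart_center, short_cart_center and the x axis of tube, either way round below 0.26 rad and linear speed of each of long_cart, short_cart below 0.02 m/s); the robot touches nothing.
It fails at once if the fat cartridge was moved by more than 30 mm (distance of wide_cart_center from where it was at the start of the episode above 0.03 m).
It also fails if it takes over 69 s, if anything falls off the work surface, if the arm or the gripper's body presses on something with over 40 N, if the wrist force passes 120 N, or if a joint passes its speed limit or range.

## Working session

There is one attempt and no reset: what is moved stays moved. The work goes in short steps, Python scripts to look and compute and a tool call to move; the robot and the scene stay as the last step left them, time stands still between calls to the robot, and variables do not carry over. Pictures are saved under pics/ and viewed, and the job is handed in when it is done.

Besides the shell and the picture viewer there is one more tool, called after ">>>" as name(argument=value, ...) on one line, values as JSON. step_arm: Moves the arm, as the interface text tells. Its arguments: {"type":"object","properties":{"rows":{"type":"array"},"force":{"type":"number"}},"required":["rows"]}

```bash
mkdir -p pics; ls
python3 - <<'E'
from workcell import readout, cams, robot
import cv2,numpy as np
print(readout.state())
for n in ("top","side"):
    im,d=cams.read_camera(n); cv2.imwrite(f"pics/{n}0.png",im[:,:,::-1]); np.savez(f"pics/{n}0.npz",im=im,d=d)
    p=cams.camera_params(n); print(n,p)
E
```

```text
pics
{'time_s': 0.0, 'joint_pos': array([-1.42830319e+00,  3.81145276e-01,  1.29825516e+00, -5.93896614e-06,
        1.46360712e+00, -2.15311554e-01]), 'qd': array([ 0.00014702,  0.00170198,  0.00088348, -0.00013191, -0.00012718,
       -0.00104892]), 'tau': array([-5.22064984e-04, -4.37936497e+01, -2.24557579e+01,  7.12593645e-02,
        3.51664284e-02, -1.07764911e-04]), 'eef_pos': array([ 0.19257117, -0.51489434,  0.24916689]), 'eef_rot': array([ 0.12532954,  0.69583699,  0.12632951, -0.69580475]), 'wrist_force': array([-0.43145499, -0.18794529, -0.75434569]), 'torque': array([ 0.05754876, -0.0120105 , -0.04700225]), 'finger_gap': 0.0883467919199672}
top {'K': array([[382.13011004,   0.        , 278.92441141],
       [  0.        , 382.13011004, 207.86195099],
       [  0.        ,   0.        ,   1.        ]]), 'world_to_cam': array([[ 0.01697133, -0.99968874,  0.01828673,  0.11481076],
       [-0.98069074, -0.02020702, -0.19451822,  0.51897   ],
       [ 0.1948272 , -0.0146324 , -0.98072843,  0.77818978],
       [ 0.        ,  0.        ,  0.        ,  1.        ]])}
side {'K': array([[500.70131143,   0.        , 279.3910841 ],
       [  0.        , 500.70131143, 204.19907172],
       [  0.        ,   0.        ,   1.        ]]), 'world_to_cam': array([[-0.73673923, -0.67609759,  0.01036115,  0.47412861],
       [-0.4552998 ,  0.48469195, -0.7468439 ,  0.20155132],
       [ 0.49991739, -0.55494663, -0.66491867,  0.73904091],
       [ 0.        ,  0.        ,  0.        ,  1.        ]])}
```

View pics/top0.png

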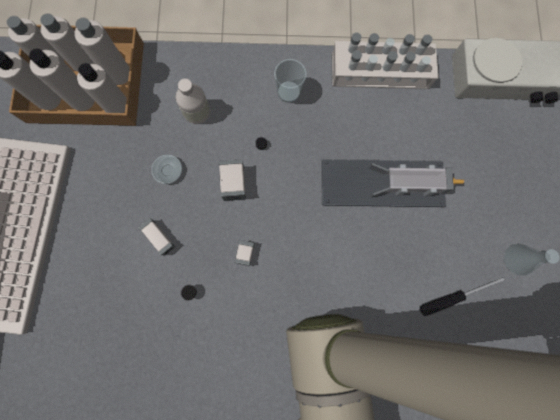

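View pics/side0.png

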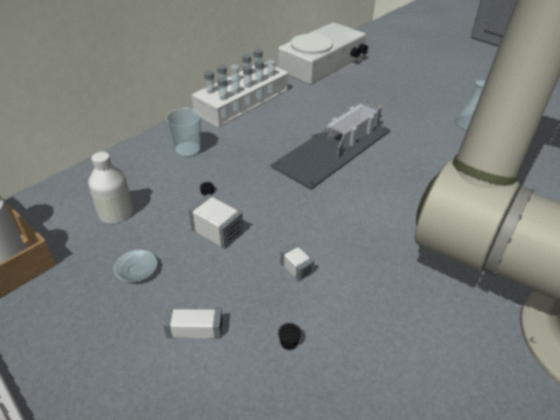

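The top view shows the long cartridge at about (157,237), the short at (245,252), the fat one at (232,180), and the plate spanning columns 322–445 with the mouth to the left at about column 390. Next I'll measure with masks.

```bash
cat > h.py <<'E'
import numpy as np,cv2
from workcell import readout,cams,robot
def ray(n,uv,z,p=None):
    p=p or cams.camera_params(n);K=p["K"];T=p["world_to_cam"];R=T[:3,:3];c=-R.T@T[:3,3]
    uv=np.atleast_2d(np.asarray(uv,float))
    d=np.c_[(uv[:,0]-K[0,2])/K[0,0],(uv[:,1]-K[1,2])/K[1,1],np.ones(len(uv))]@R
    return c+d*((z-c[2])/d[:,2])[:,None]
def cloud(n,d,p=None):
    p=p or cams.camera_params(n);K=p["K"];T=p["world_to_cam"];v,u=np.mgrid[:d.shape[0],:d.shape[1]]
    P=np.stack([(u-K[0,2])/K[0,0]*d,(v-K[1,2])/K[1,1]*d,d],-1)
    return (P-T[:3,3])@T[:3,:3]
E
python3 - <<'E'
from h import *
for n,rois in (("top",dict(long=(135,210,180,265),short=(228,232,262,275),fat=(210,155,255,205),tube=(310,150,475,215))),("side",dict(long=(155,300,235,345),short=(275,240,320,285),fat=(185,190,250,250),tube=(265,95,400,190)))):
    f=np.load(f"pics/{n}0.npz");im,d=f["im"],f["d"];W=cloud(n,d)
    for k,(a,b,c,e) in rois.items():
        s=4 if k!="tube" else 4
        cv2.imwrite(f"pics/{n}_{k}.png",cv2.resize(im[b:e,a:c,::-1],None,fx=s,fy=s,interpolation=cv2.INTER_CUBIC))
        if k=="tube":continue
        hsv=im[b:e,a:c].astype(int).min(2)
        m=((hsv>150)).astype(np.uint8)
        nb,l,st,ce=cv2.connectedComponentsWithStats(m); i=1+st[1:,4].argmax()
        m=(l==i); ys,xs=np.nonzero(m)
        w=W[b:e,a:c][m]; 
        z=dict(long=.032,short=.032,fat=.052)[k]
        pw=ray(n,np.c_[xs+a,ys+b],z)
        top=np.abs(w[:,2]-z)<.006
        pt=pw[top] if top.sum()>20 else pw
        r=cv2.minAreaRect((pt[:,:2]*1000).astype(np.float32))
        print(n,k,m.sum(),top.sum(),"med z",np.median(w[:,2]).round(4),"rect",np.round(r[0],1),np.round(r[1],1),round(r[2],1))
E
```

```text
top long 369 366 med z 0.0322 rect [452.2 393.4] [61.1 28.6] 41.4
top short 194 193 med z 0.0325 rect [420.8 199.5] [28.9 31.5] 80.4
top fat 604 600 med z 0.0522 rect [582.2 231.2] [61.7 49. ] 5.9
side long 1151 810 med z 0.0303 rect [450.5 397.4] [62.1 33.8] 40.3
side short 363 289 med z 0.0302 rect [420.6 203.8] [33.  32.5] 79.9
side fat 1141 742 med z 0.0499 rect [580.3 235.6] [64.  53.1] 6.0
```

Run:
```python
import cv2,numpy as np
a=[cv2.imread(f"pics/{n}.png") for n in ("top_short","side_short","top_long","side_long")]
c=np.zeros((400,800,3),np.uint8);x=0
for i in a:
    c[:i.shape[0],x:x+i.shape[1]]=i[:, :800-x]; x+=i.shape[1]+4
    if x>800:break
cv2.imwrite("pics/m1.png",c)
b=[cv2.imread(f"pics/{n}.png") for n in ("top_tube","side_tube")]
h=np.zeros((600,700,3),np.uint8)
h[:260,:660]=b[0]; s=cv2.resize(b[1],None,fx=.85,fy=.85);h[265:265+s.shape[0],:s.shape[1]]=s
cv2.imwrite("pics/m2.png",h)
```

```text
(no output)
```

View pics/m1.png

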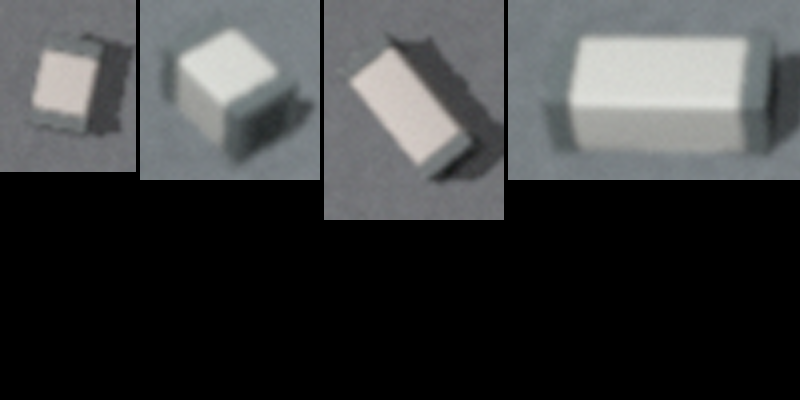

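View pics/m2.png

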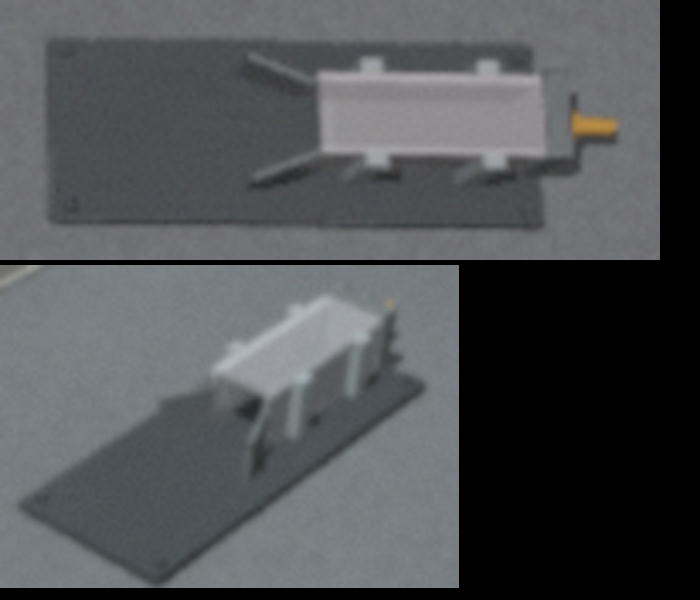

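Run:
```python
from h import *
f=lambda L:np.array(L)/4-.375+[310,150]
print("plate",(ray("top",f([(47,40),(47,222),(531,45),(543,228)]),.008)*1000).round(1).tolist())
print("roof",(ray("top",f([(317,72),(321,155),(543,75),(547,157)]),.05)*1000).round(1).tolist())
print("cheeks tip top",(ray("top",f([(250,57),(253,184)]),.038)*1000).round(1).tolist())
g=lambda L:np.array(L)/.85/4-.4+[265,95]
print("side plate",(ray("side",g([(20,505-265),(158,585-265),(425,386-265)]),.008)*1000).round(1).tolist())
print("side roof",(ray("side",g([(210,373-265),(268,395-265),(328,294-265),(388,318-265)]),.05)*1000).round(1).tolist())
d=np.load("pics/top0.npz")["d"];W=cloud("top",d)*1000
print(W[180,340],W[185,360],W[180,420])
```

```text
plate [[642.3, 26.4, 8.0], [533.4, 26.9, 8.0], [645.8, -259.1, 8.0], [535.8, -258.7, 8.0]]
roof [[613.0, -118.6, 50.0], [565.5, -118.9, 50.0], [614.1, -245.2, 50.0], [567.0, -244.2, 50.0]]
cheeks tip top [[624.8, -84.6, 38.0], [551.1, -84.0, 38.0]]
side plate [[640.1, 31.2, 8.0], [530.1, 31.9, 8.0], [533.0, -250.2, 8.0]]
side roof [[609.1, -110.3, 50.0], [567.4, -115.6, 50.0], [611.9, -241.1, 50.0], [565.0, -243.2, 50.0]]
[593.74561167 -16.56502842   8.32793151] [582.5779011  -62.63915326   9.12217221] [ 585.87726508 -186.5354313    50.506537  ]
```

```bash
cat >> h.py <<'E'
from scipy.spatial.transform import Rotation as Ro
def st():
    s=readout.state();q=np.asarray(s["eef_rot"]);R=Ro.from_quat(q[[1,2,3,0]]).as_matrix()
    return s,R
def show():
    s,R=st();print("t",round(s["time_s"],2),"pos",(s["eef_pos"]*1000).round(1),"jawdeg",np.degrees(np.arctan2(R[1,1],R[0,1])).round(2),"toolx",R[:,0].round(3),"F",s["wrist_force"].round(1),"gap",round(s["finger_gap"],4),"j",s["joint_pos"].round(2))
def plan(x,y,z,jaw=None):
    "tool-frame shift (at present orientation) and yaw turn"
    s,R=st();d=np.array([x,y,z])/1000-s["eef_pos"];t=(R.T@d*1000).round(1)
    a=np.degrees(np.arctan2(R[1,1],R[0,1]));out=""
    if jaw is not None:
        dj=(jaw-a+90)%180-90; out=f"jaw change {dj:.1f}deg world => yaw about tool x {np.sign(R[2,0])*np.radians(dj):.3f}"
    print("tool shift mm",t,out)
E
python3 - <<'E'
from h import *
show();s,R=st();print(R.round(3));plan(450,-100,250,131);plan(451,395,130,131)
E
```

```text
t 0.1 pos [ 192.6 -514.9  249.2] jawdeg -69.5 toolx [-0.     0.001 -1.   ] F [-0.6  0.4 -0.3] gap 0.0881 j [-1.43  0.38  1.3   0.    1.46 -0.22]
[[-0.     0.35  -0.937]
 [ 0.001 -0.937 -0.35 ]
 [-1.    -0.001 -0.   ]]
tool shift mm [-3.000e-01 -2.985e+02 -3.864e+02] jaw change 20.5deg world => yaw about tool x -0.358
tool shift mm [ 120.3 -761.7 -560.7] jaw change 20.5deg world => yaw about tool x -0.358
```

>>> step_arm(rows=[[0,0,-0.01,-0.013,0],[0,0,-0.022,-0.029,0],[0,0,-0.025,-0.032,0],[0,0,-0.025,-0.032,0],[0,0,-0.025,-0.032,0]], force=20)

```text
time_s: 0.52
eef_pos: [0.2848, -0.3649, 0.2494]
eef_rot: [-0.125, -0.696, -0.126, 0.696]
wrist_force: [0.6, -1.0, 0.1]
finger_gap: 0.0881
```

>>> step_arm(rows=[[0,0,-0.025,-0.032,0],[0,0,-0.025,-0.032,0],[0,0,-0.025,-0.032,0],[0,0,-0.025,-0.032,0],[0,0,-0.025,-0.032,0]])

```text
time_s: 0.93
eef_pos: [0.391, -0.1915, 0.2497]
eef_rot: [-0.126, -0.696, -0.126, 0.696]
wrist_force: [1.1, -0.6, 1.0]
finger_gap: 0.0879
```

>>> step_arm(rows=[[0,0,-0.025,-0.032,0],[0,0,-0.025,-0.032,0],[0,0,-0.036,-0.015,0],[0,0,-0.037,-0.015,0],[0,0,-0.037,-0.015,0]])

```text
time_s: 1.35
eef_pos: [0.4362, -0.0035, 0.2495]
eef_rot: [-0.126, -0.696, -0.126, 0.696]
wrist_force: [0.8, 0.0, 1.0]
finger_gap: 0.0884
```

Run:
```python
from h import *
show();plan(451,395,170,131)
```

```text
t 1.35 pos [436.2  -3.5 249.5] jawdeg -69.5 toolx [-0.001  0.    -1.   ] F [0.8 0.  1. ] gap 0.0884 j [-0.28  0.18  1.59  0.    1.37  0.93]
tool shift mm [  79.5 -368.1 -153.4] jaw change 20.5deg world => yaw about tool x -0.358
```

>>> step_arm(rows=[[0,0.005,-0.037,-0.015,0],[0,0.005,-0.037,-0.015,0],[0,0.005,-0.037,-0.015,0],[0,0.005,-0.037,-0.015,0],[0,0.005,-0.037,-0.015,0]])

```text
time_s: 1.77
eef_pos: [0.4414, 0.1962, 0.2244]
eef_rot: [-0.126, -0.696, -0.126, 0.696]
wrist_force: [1.1, -0.2, 0.8]
finger_gap: 0.0882
```

>>> step_arm(rows=[[0,0.01,-0.037,-0.015,0],[0,0.01,-0.037,-0.015,0],[0,0.01,-0.037,-0.015,0],[0,0.01,-0.034,-0.015,0],[0,0,-0.01,-0.005,0]])

```text
time_s: 2.18
eef_pos: [0.4472, 0.3658, 0.1822]
eef_rot: [-0.127, -0.694, -0.127, 0.697]
wrist_force: [-0.8, 0.1, -0.2]
finger_gap: 0.0886
```

>>> step_arm(rows=[[0,0,0,0,-0.12],[0,0,0,0,-0.12],[0,0,0,0,-0.118],[0,0,0,0,0],[0,0,0,0,0]])

```text
time_s: 2.6
eef_pos: [0.4487, 0.3616, 0.1848]
eef_rot: [-0.246, -0.663, -0.246, 0.663]
wrist_force: [-0.5, -0.2, 0.2]
finger_gap: 0.0882
```

Run:
```python
from h import *
show();plan(451,395,170,131)
p=cams.camera_params("wrist");im,d=cams.read_camera("wrist");cv2.imwrite("pics/w1.png",im[:,:,::-1]);np.savez("pics/w1.npz",im=im,d=d,**p);print(p)
```

```text
t 2.6 pos [448.7 361.6 184.8] jawdeg -49.21 toolx [-0. -0. -1.] F [-0.5 -0.2  0.2] gap 0.0882 j [ 0.47  0.48  1.33 -0.    1.33  1.33]
tool shift mm [ 14.8 -23.8 -23.5] jaw change 0.2deg world => yaw about tool x -0.004
{'K': array([[325.1922621 ,   0.        , 276.73156784],
       [  0.        , 325.1922621 , 208.3377533 ],
       [  0.        ,   0.        ,   1.        ]]), 'world_to_cam': array([[ 6.52876009e-01, -7.57464627e-01, -5.06862534e-04,
        -1.94158756e-02],
       [-7.24301084e-01, -6.24487150e-01,  2.92239181e-01,
         5.29689354e-01],
       [-2.21677371e-01, -1.90428829e-01, -9.56345128e-01,
         4.96546281e-01],
       [ 0.00000000e+00,  0.00000000e+00,  0.00000000e+00,
         1.00000000e+00]])}
```

View pics/w1.png

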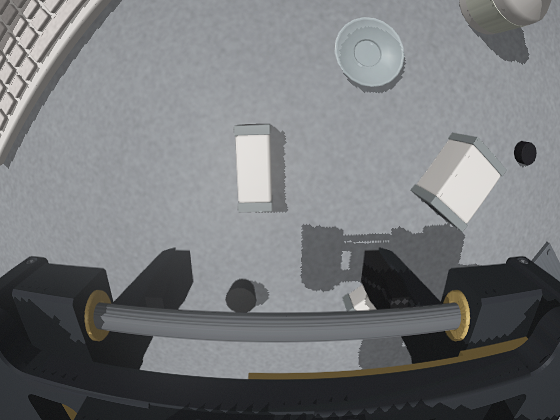

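The wrist view shows the long cartridge at about (253,168), nearly vertical, and the fat one at (460,180). I'll measure the long one with fisheye rays.

```bash
cat >> h.py <<'E'
def wray(p,uv,z):
    K=p["K"];T=p["world_to_cam"];R=T[:3,:3];c=-R.T@T[:3,3];uv=np.atleast_2d(np.asarray(uv,float))
    m=(uv-[K[0,2],K[1,2]])/[K[0,0],K[1,1]];r=np.linalg.norm(m,axis=1)+1e-12
    d=np.c_[m*(np.sin(r)/r)[:,None],np.cos(r)]@R
    return (c+d*((z-c[2])/d[:,2])[:,None])*1000
def whiterect(p,im,roi,z,thr=190):
    a,b,c,e=roi;m=(im[b:e,a:c].min(2)>thr).astype(np.uint8)
    n,l,s,_=cv2.connectedComponentsWithStats(m);i=1+s[1:,4].argmax()
    ct=max(cv2.findContours((l==i).astype(np.uint8),cv2.RETR_EXTERNAL,cv2.CHAIN_APPROX_NONE)[0],key=len)[:,0,:]+[a,b]
    w=wray(p,ct,z);r=cv2.minAreaRect(w[:,:2].astype(np.float32));print("white px",s[i],"rect",np.round(r[0],1),np.round(r[1],1),round(r[2],1));return r
E
python3 - <<'E'
from h import *
f=np.load("pics/w1.npz");im=f["im"];p=f
whiterect(p,im,(220,110,300,225),.032)
# caps ends
print(wray(p,[(235,125),(269,124),(239,211),(272,210)],.032).round(1))
print("depth",f["d"][168,253])
E
```

```text
white px [  16   25   34   67 2098] rect [453.6 394.2] [60.9 28.7] 41.8
[[473.8 431.3  32. ]
 [493.8 408.9  32. ]
 [414.7 378.2  32. ]
 [435.5 355.5  32. ]]
depth 0.29006767
```

Run:
```python
from h import *
show();plan(454,394,16,131.8)
```

```text
t 2.65 pos [448.7 361.7 184.8] jawdeg -49.23 toolx [-0. -0. -1.] F [-0.   0.9  0.2] gap 0.0881 j [ 0.47  0.48  1.33 -0.    1.33  1.33]
tool shift mm [168.8 -21.  -25.1] jaw change 1.0deg world => yaw about tool x -0.018
```

>>> step_arm(rows=[[0,0.01,-0.0105,-0.0125,-0.018],[0,0.03,-0.0105,-0.0126,0],[0,0.035,0,0,0],[0,0.035,0,0,0],[0,0.0,0,0,0]])

```text
time_s: 3.07
eef_pos: [0.4509, 0.3927, 0.0688]
eef_rot: [-0.253, -0.656, -0.252, 0.664]
wrist_force: [-0.7, 0.2, -1.0]
finger_gap: 0.0879
```

Run:
```python
from h import *
show();plan(454,394,16,131.8)
```

```text
t 3.07 pos [450.9 392.7  68.8] jawdeg -48.12 toolx [-0.01  -0.006 -1.   ] F [-0.7  0.2 -1. ] gap 0.0879 j [ 0.52  0.65  1.4  -0.    1.11  1.36]
tool shift mm [52.8  1.2 -3.8] jaw change -0.1deg world => yaw about tool x 0.001
```

>>> step_arm(rows=[[0,0.02,0.0,-0.001,0],[0,0.02,0,0,0],[0,0.01,0,0,0],[0,0,0,0,0],[0,0,0,0,0]])

```text
time_s: 3.48
eef_pos: [0.4547, 0.3952, 0.026]
eef_rot: [0.253, 0.661, 0.253, -0.66]
wrist_force: [0.1, 0.5, -1.1]
finger_gap: 0.0882
```

Run:
```python
from h import *
show();plan(454,394,16,131.8)
```

```text
t 3.48 pos [454.7 395.2  26. ] jawdeg -48.02 toolx [ 0.001  0.001 -1.   ] F [ 0.1  0.5 -1.1] gap 0.0882 j [0.52 0.71 1.43 0.   1.01 1.36]
tool shift mm [10.   0.4  1.4] jaw change -0.2deg world => yaw about tool x 0.003
```

>>> step_arm(rows=[[0,0.009,0,0,0],[0,0,0,0,0],[0.5,0,0,0,0],[1,0,0,0,0],[1,0,0,0,0]])

```text
time_s: 3.9
eef_pos: [0.4544, 0.3952, 0.0162]
eef_rot: [0.254, 0.66, 0.254, -0.66]
wrist_force: [0.5, 0.2, -0.4]
finger_gap: 0.0701
```

>>> step_arm(rows=[[1,0,0,0,0],[1,0,0,0,0],[1,0,0,0,0],[1,0,0,0,0],[1,0,0,0,0]])

```text
time_s: 4.32
eef_pos: [0.4542, 0.3951, 0.0158]
eef_rot: [0.254, 0.66, 0.254, -0.66]
wrist_force: [-0.5, 0.2, 0.0]
finger_gap: 0.0366
```

>>> step_arm(rows=[[1,0,0,0,0],[1,0,0,0,0],[1,0,0,0,0],[1,-0.01,0,0,0],[1,-0.03,0,0,0]])

```text
time_s: 4.73
eef_pos: [0.4526, 0.394, 0.0532]
eef_rot: [-0.254, -0.657, -0.253, 0.663]
wrist_force: [0.4, 0.5, -1.4]
finger_gap: 0.0314
```

>>> step_arm(rows=[[1,-0.035,0,0,0],[1,-0.035,0,0,0],[1,-0.03,0,0,0],[1,-0.01,0,0,0],[1,0,0,0,0]])

```text
time_s: 5.15
eef_pos: [0.4549, 0.3955, 0.1687]
eef_rot: [0.253, 0.662, 0.254, -0.658]
wrist_force: [-0.1, 0.6, -1.9]
finger_gap: 0.0317
```

Run:
```python
from h import *
show();plan(588,-20,150,0.6)
```

```text
t 5.15 pos [454.9 395.5 168.7] jawdeg -47.95 toolx [ 0.005  0.003 -1.   ] F [-0.1  0.6 -1.9] gap 0.0317 j [0.52 0.54 1.28 0.   1.32 1.36]
tool shift mm [ 18.2 397.7 179.6] jaw change 48.6deg world => yaw about tool x -0.847
```

>>> step_arm(rows=[[1,0,0.018,0.008,0],[1,0,0.035,0.016,0],[1,0,0.035,0.016,0],[1,0,0.035,0.016,0],[1,0,0.035,0.016,0]])

```text
time_s: 5.57
eef_pos: [0.5059, 0.2278, 0.1637]
eef_rot: [-0.254, -0.659, -0.254, 0.661]
wrist_force: [1.2, 0.4, -1.3]
finger_gap: 0.0316
```

>>> step_arm(rows=[[1,0,0.035,0.016,0],[1,0,0.035,0.016,0],[1,0,0.035,0.016,0],[1,0,0.035,0.016,0],[1,0,0.035,0.016,0]])

```text
time_s: 5.98
eef_pos: [0.5638, 0.0442, 0.1637]
eef_rot: [-0.253, -0.659, -0.254, 0.661]
wrist_force: [0.9, 0.6, -0.4]
finger_gap: 0.0321
```

>>> step_arm(rows=[[1,0,0.03,0.012,0],[1,0,0.015,0.006,-0.06],[1,0,0,0,-0.12],[1,0,0,0,-0.12],[1,0,0,0,-0.12]])

```text
time_s: 6.4
eef_pos: [0.5804, 0.0001, 0.1634]
eef_rot: [-0.386, -0.591, -0.388, 0.593]
wrist_force: [-0.8, 0.4, -0.8]
finger_gap: 0.0317
```

>>> step_arm(rows=[[1,0,0,0,-0.12],[1,0,0,0,-0.12],[1,0,0,0,-0.12],[1,0,0,0,-0.067],[1,0,0,0,0]])

```text
time_s: 6.82
eef_pos: [0.5803, 0.0006, 0.1637]
eef_rot: [0.502, 0.496, 0.504, -0.498]
wrist_force: [-0.5, 0.3, -1.3]
finger_gap: 0.0319
```

Run:
```python
from h import *
show();plan(588,-20,150,0.6)
p=cams.camera_params("wrist");im,d=cams.read_camera("wrist");cv2.imwrite("pics/w2.png",im[:,:,::-1]);np.savez("pics/w2.npz",im=im,d=d,**p);
```

```text
t 6.82 pos [580.3   0.6 163.7] jawdeg 0.7 toolx [-0.004  0.001 -1.   ] F [-0.5  0.3 -1.3] gap 0.0319 j [-0.2   0.51  1.35 -0.    1.29 -0.22]
tool shift mm [13.6  7.5 20.7] jaw change -0.1deg world => yaw about tool x 0.002
```

View pics/w2.png

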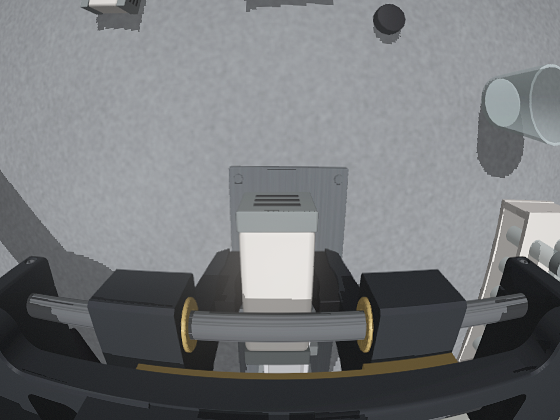

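The wrist view shows the cartridge held straight and the plate's outer end, with corners at about (230,168) and (348,168). I'll use them to refine the tube's position.

Run:
```python
from h import *
f=np.load("pics/w2.npz")
print(wray(f,[(230,167.5),(348.5,168),(231,240),(345.5,240)],.008).round(1))
# held cart rear cap edges (bottom & top rear corners)
s,_=st();zc=s["eef_pos"][2]
print("cart rear top corners",wray(f,[(238,210),(317,210)],zc+.016).round(1), "white edges",wray(f,[(240,233),(313,233)],zc+.016).round(1))
```

```text
[[537.3  25.6   8. ]
 [645.9  26.8   8. ]
 [536.2 -45.6   8. ]
 [648.2 -44.4   8. ]]
cart rear top corners [[565.4  38.7 179.9]
 [595.8  39.  179.9]] white edges [[565.9  29.2 179.9]
 [594.7  29.5 179.9]]
```

Run:
```python
from h import *
plan(591.5,-63,60,0.6)
```

```text
tool shift mm [103.9  10.8  63.8] jaw change 0.1deg world => yaw about tool x -0.002
```

>>> step_arm(rows=[[1,0,0.005,0.03,0],[1,0.01,0.006,0.034,0],[1,0.03,0,0,0],[1,0.03,0,0,0],[1,0.03,0,0,0]])

```text
time_s: 7.28
eef_pos: [0.5922, -0.0639, 0.0637]
eef_rot: [0.501, 0.498, 0.502, -0.499]
wrist_force: [-0.2, 0.0, -0.5]
finger_gap: 0.0318
```

>>> step_arm(rows=[[1,0,0,0,0],[1,0,0,0,0]])

```text
time_s: 7.45
eef_pos: [0.5921, -0.0632, 0.0646]
eef_rot: [0.501, 0.497, 0.503, -0.499]
wrist_force: [0.1, -0.6, -0.4]
finger_gap: 0.0318
```

Run:
```python
from h import *
show();plan(591.5,-63,25,0.6)
im,d=cams.read_camera("top");cv2.imwrite("pics/t3.png",cv2.resize(im[130:230,290:480,::-1],None,fx=4,fy=4,interpolation=cv2.INTER_CUBIC))
im,d=cams.read_camera("side");cv2.imwrite("pics/s3.png",cv2.resize(im[80:220,240:410,::-1],None,fx=4,fy=4,interpolation=cv2.INTER_CUBIC))
```

```text
t 7.45 pos [592.1 -63.2  64.6] jawdeg 0.47 toolx [-0.004  0.001 -1.   ] F [ 0.1 -0.6 -0.4] gap 0.0318 j [-0.3   0.65  1.41  0.    1.09 -0.31]
tool shift mm [39.6 -0.4 -0.2] jaw change 0.1deg world => yaw about tool x -0.002
```

View pics/s3.png

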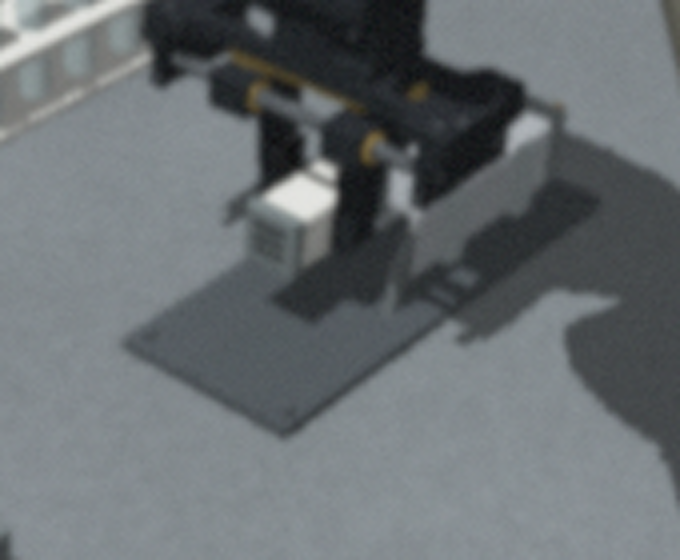

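The side view shows the cartridge hanging over the plate, level and in line with the mouth. I'll lower it.

>>> step_arm(rows=[[1,0.014,0,0,0],[1,0.014,0,0,0],[1,0.01,0,0,0],[1,0,0,0,0],[1,0,0,0,0]])

```text
time_s: 7.97
eef_pos: [0.5931, -0.0634, 0.0286]
eef_rot: [0.503, 0.498, 0.502, -0.497]
wrist_force: [-0.2, -0.1, -0.0]
finger_gap: 0.0317
```

Run:
```python
from h import *
show()
im,d=cams.read_camera("side");cv2.imwrite("pics/s4.png",cv2.resize(im[80:220,240:410,::-1],None,fx=4,fy=4,interpolation=cv2.INTER_CUBIC))
```

```text
t 7.97 pos [593.1 -63.4  28.6] jawdeg 0.57 toolx [ 0.001 -0.    -1.   ] F [-0.2 -0.1 -0. ] gap 0.0317 j [-0.3   0.69  1.44  0.    1.   -0.31]
```

View pics/s4.png

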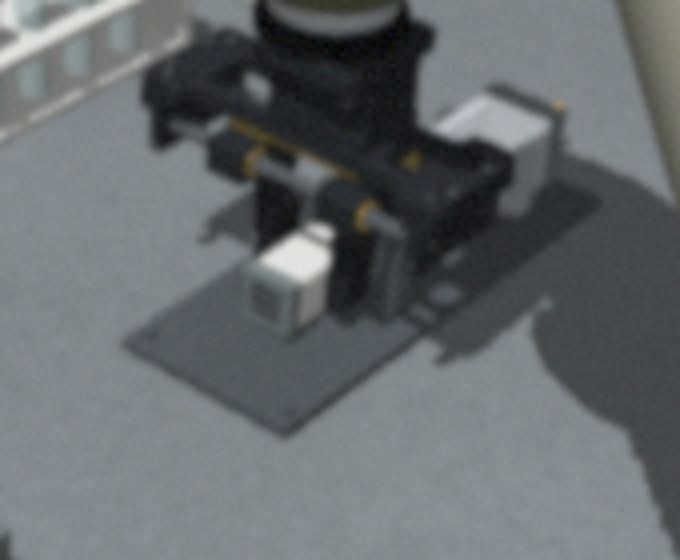

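>>> step_arm(rows=[[1,0.004,0,0,0],[1,0,0,0,0],[0,0,0,0,0],[0,0,0,0,0],[0,0,0,0,0]])

```text
time_s: 8.43
eef_pos: [0.5929, -0.0634, 0.024]
eef_rot: [0.503, 0.498, 0.502, -0.497]
wrist_force: [-0.7, -1.0, -0.4]
finger_gap: 0.0494
```

>>> step_arm(rows=[[0,0,0,0,0],[0,0,0,0,0],[0,-0.02,0,0,0],[0.5,-0.03,0,0,0],[1,-0.01,0,-0.01,0]])

```text
time_s: 8.85
eef_pos: [0.594, -0.0546, 0.087]
eef_rot: [0.504, 0.499, 0.501, -0.497]
wrist_force: [-0.3, -0.4, 0.7]
finger_gap: 0.0606
```

Run:
```python
from h import *
show();plan(592,15,80,90.6)
```

```text
t 8.85 pos [594.  -54.6  87. ] jawdeg 0.49 toolx [ 0.005 -0.002 -1.   ] F [-0.3 -0.4  0.7] gap 0.0606 j [-0.29  0.62  1.4  -0.    1.13 -0.3 ]
tool shift mm [  6.8  -1.4 -69.7] jaw change -89.9deg world => yaw about tool x 1.569
```

>>> step_arm(rows=[[1,0,0,-0.03,0],[1,0,0,-0.035,0],[1,0,-0.001,0,0],[1,0,0,0,0],[1,0,0,0,0]])

```text
time_s: 9.27
eef_pos: [0.5909, 0.0116, 0.0835]
eef_rot: [0.503, 0.497, 0.503, -0.497]
wrist_force: [-1.2, -0.0, -0.4]
finger_gap: 0.0274
```

>>> step_arm(rows=[[1,0.02,0,0,0],[1,0.02,0,0,0],[1,0.015,0,0,0],[1,0,0,0,0],[1,0,0,0,0]])

```text
time_s: 9.68
eef_pos: [0.5909, 0.0107, 0.0284]
eef_rot: [0.502, 0.498, 0.503, -0.498]
wrist_force: [0.4, -0.1, 0.9]
finger_gap: 0.0002
```

Run:
```python
from h import *
show();plan(592,-87,25,.6)
im,d=cams.read_camera("side");cv2.imwrite("pics/s5.png",cv2.resize(im[80:220,240:410,::-1],None,fx=4,fy=4,interpolation=cv2.INTER_CUBIC))
```

```text
t 9.68 pos [590.9  10.7  28.4] jawdeg 0.5 toolx [-0.001  0.    -1.   ] F [ 0.4 -0.1  0.9] gap 0.0002 j [-0.18  0.69  1.46 -0.    1.   -0.19]
tool shift mm [ 3.4  0.2 97.7] jaw change 0.1deg world => yaw about tool x -0.002
```

View pics/s5.png

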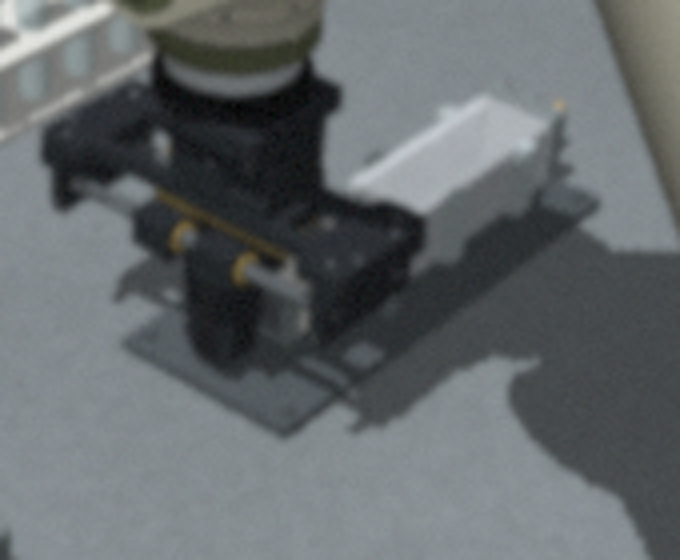

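The gripper hides the cartridge, but the closed fingers stand behind it on the plate. I'll push now.

>>> step_arm(rows=[[1,0.002,0,0.01,0],[1,0,0,0.01,0],[1,0,0,0.007,0],[1,0,0,0.007,0],[1,0,0,0.007,0]])

```text
time_s: 10.15
eef_pos: [0.5916, -0.0304, 0.0272]
eef_rot: [0.503, 0.498, 0.502, -0.497]
wrist_force: [-0.6, 1.7, 1.0]
finger_gap: 0.0004
```

>>> step_arm(rows=[[1,0,0,0.007,0],[1,0,0,0.007,0],[1,0,0,0.007,0],[1,0,0,0.007,0],[1,0,0,0.007,0]])

```text
time_s: 10.57
eef_pos: [0.5918, -0.065, 0.0268]
eef_rot: [0.502, 0.498, 0.503, -0.497]
wrist_force: [-0.7, 1.4, 1.1]
finger_gap: 0.0007
```

>>> step_arm(rows=[[1,0,0,0.007,0],[1,0,0,0.007,0],[1,0,0,0.007,0],[1,0,0,0,0],[1,0,0,0,0]])

```text
time_s: 10.98
eef_pos: [0.5919, -0.0858, 0.0266]
eef_rot: [0.502, 0.498, 0.502, -0.498]
wrist_force: [0.4, 0.9, 0.5]
finger_gap: 0.0004
```

Run:
```python
from h import *
show()
im,d=cams.read_camera("top");cv2.imwrite("pics/t6.png",cv2.resize(im[130:230,290:480,::-1],None,fx=4,fy=4,interpolation=cv2.INTER_CUBIC))
im,d=cams.read_camera("side");cv2.imwrite("pics/s6.png",cv2.resize(im[80:220,240:410,::-1],None,fx=4,fy=4,interpolation=cv2.INTER_CUBIC))
```

```text
t 10.98 pos [591.9 -85.8  26.6] jawdeg 0.53 toolx [-0. -0. -1.] F [0.4 0.9 0.5] gap 0.0004 j [-0.34  0.7   1.44 -0.    1.   -0.35]
```

View pics/t6.png

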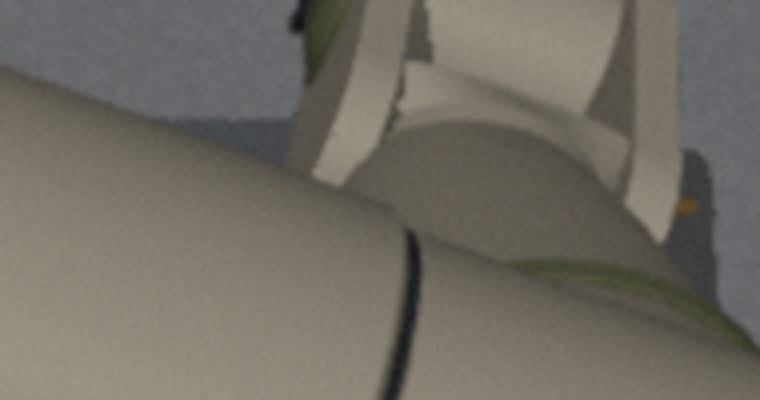

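View pics/s6.png

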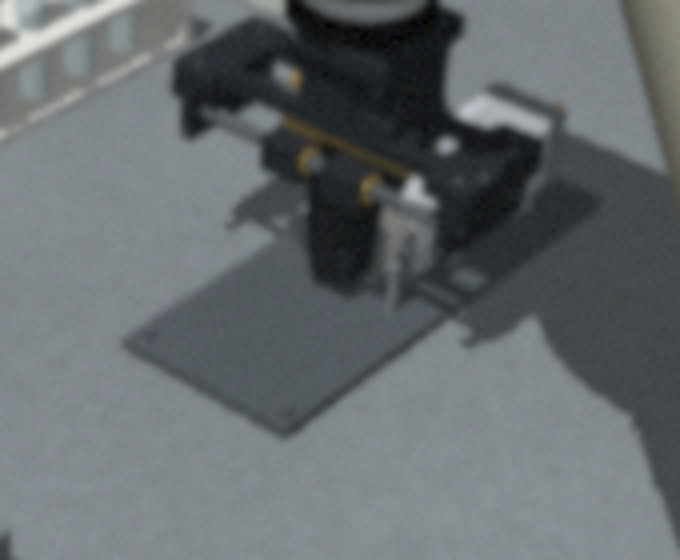

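>>> step_arm(rows=[[1,0,0,-0.01,0],[0.5,-0.03,0,-0.01,0],[0,-0.035,0,0,0],[0,-0.035,0,0,0],[0,-0.02,0,0,0]])

```text
time_s: 11.5
eef_pos: [0.5925, -0.0642, 0.1505]
eef_rot: [0.504, 0.498, 0.501, -0.496]
wrist_force: [-0.0, 0.3, -0.1]
finger_gap: 0.0252
```

Run:
```python
from h import *
show();plan(430,160,170,80)
im,d=cams.read_camera("side");cv2.imwrite("pics/s7.png",cv2.resize(im[80:220,240:410,::-1],None,fx=4,fy=4,interpolation=cv2.INTER_CUBIC))
```

```text
t 11.5 pos [592.5 -64.2 150.5] jawdeg 0.64 toolx [ 0.004 -0.001 -1.   ] F [-0.   0.3 -0.1] gap 0.0252 j [-0.31  0.54  1.32  0.    1.27 -0.32]
tool shift mm [ -20.4 -159.9 -226. ] jaw change 79.4deg world => yaw about tool x -1.385
```

View pics/s7.png

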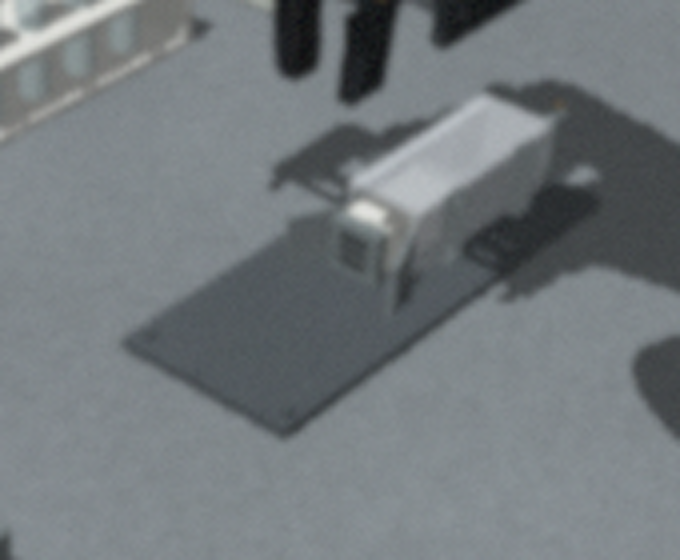

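>>> step_arm(rows=[[0,0,-0.01,-0.02,0],[0,0,-0.018,-0.034,0],[0,-0.005,-0.018,-0.034,0],[0,-0.005,-0.018,-0.034,0],[0,-0.005,-0.018,-0.034,0]])

```text
time_s: 11.97
eef_pos: [0.5067, 0.0919, 0.1616]
eef_rot: [0.502, 0.497, 0.503, -0.498]
wrist_force: [0.7, -0.0, 0.1]
finger_gap: 0.0624
```

>>> step_arm(rows=[[0,-0.005,-0.018,-0.034,0],[0,0,-0.018,-0.034,0],[0,0,-0.016,-0.032,0],[0,0,-0.003,-0.006,-0.1],[0,0,0,0,-0.12]])

```text
time_s: 12.38
eef_pos: [0.4501, 0.198, 0.1667]
eef_rot: [0.556, 0.437, 0.556, -0.437]
wrist_force: [-0.1, -0.3, -0.3]
finger_gap: 0.0879
```

>>> step_arm(rows=[[0,0,0,0,-0.12],[0,0,0,0,-0.12],[0,0,0,0,-0.12],[0,0,0,0,-0.12],[0,0,0,0,-0.12]])

```text
time_s: 12.8
eef_pos: [0.4515, 0.196, 0.1665]
eef_rot: [0.66, 0.254, 0.66, -0.254]
wrist_force: [-0.6, -0.0, -0.3]
finger_gap: 0.0879
```

>>> step_arm(rows=[[0,0,0,0,-0.12],[0,0,0,0,-0.12],[0,0,0,0,-0.12],[0,0,0,0,-0.12],[0,0,0,0,-0.08]])

```text
time_s: 13.22
eef_pos: [0.4515, 0.1959, 0.1665]
eef_rot: [0.704, 0.061, 0.705, -0.061]
wrist_force: [-0.2, 0.2, -0.1]
finger_gap: 0.0879
```

>>> step_arm(rows=[[0,0,0,0,0]])

```text
time_s: 13.3
eef_pos: [0.4516, 0.1959, 0.1665]
eef_rot: [0.704, 0.063, 0.704, -0.063]
wrist_force: [-0.5, 0.1, 0.0]
finger_gap: 0.0879
```

Run:
```python
from h import *
show();plan(423,201,16,80)
p=cams.camera_params("wrist");im,d=cams.read_camera("wrist");cv2.imwrite("pics/w3.png",im[:,:,::-1]);np.savez("pics/w3.npz",im=im,d=d,**p);
```

```text
t 13.3 pos [451.6 195.9 166.5] jawdeg 79.84 toolx [-0. -0. -1.] F [-0.5  0.1  0. ] gap 0.0879 j [ 0.17  0.36  1.59  0.    1.19 -1.23]
tool shift mm [150.5   0.  -29. ] jaw change 0.2deg world => yaw about tool x -0.003
```

View pics/w3.png

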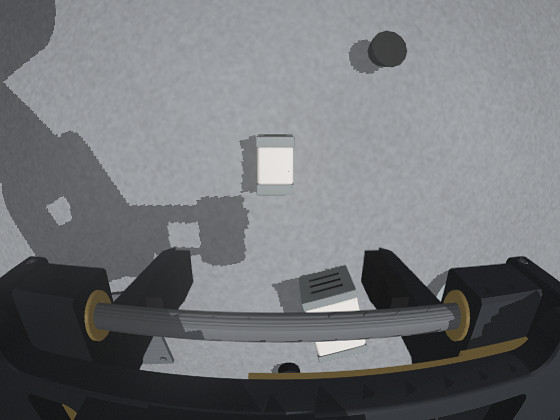

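The short cartridge shows at about (276,165), lined up with the jaws.

Run:
```python
from h import *
f=np.load("pics/w3.npz");im=f["im"]
r=whiterect(f,im,(245,120,310,205),.032)
c=wray(f,[(257,135),(294,135),(258,194),(294,194)],.032);print(c.round(1),c.mean(0))
plan(c[:,0].mean(),c[:,1].mean(),16,80)
```

```text
white px [  13   28   35   36 1236] rect [421.6 199.6] [28.8 29.9] 79.8
[[393.5 189.5  32. ]
 [398.9 219.6  32. ]
 [443.2 180.8  32. ]
 [448.7 211.2  32. ]] [421.10984067 200.28847119  32.        ]
tool shift mm [150.5  -1.1 -30.8] jaw change 0.4deg world => yaw about tool x -0.007
```

>>> step_arm(rows=[[0,0.01,-0.001,-0.02,-0.006],[0,0.03,0,-0.01,0],[0,0.035,0,0,0],[0,0.035,0,0,0],[0,0.02,0,0,0]])

```text
time_s: 13.77
eef_pos: [0.4209, 0.1997, 0.0342]
eef_rot: [0.703, 0.062, 0.705, -0.063]
wrist_force: [0.2, 0.6, -1.3]
finger_gap: 0.0883
```

>>> step_arm(rows=[[0,0.01,0,0,0],[0,0,0,0,0]])

```text
time_s: 13.93
eef_pos: [0.4212, 0.1997, 0.0248]
eef_rot: [0.703, 0.062, 0.706, -0.063]
wrist_force: [-0.6, 0.4, -0.9]
finger_gap: 0.0882
```

Run:
```python
from h import *
show();plan(421.3,200,16,80.1)
```

```text
t 13.93 pos [421.2 199.7  24.8] jawdeg 79.84 toolx [-0.004 -0.001 -1.   ] F [-0.6  0.4 -0.9] gap 0.0882 j [ 0.19  0.55  1.82  0.    0.77 -1.21]
tool shift mm [8.8 0.4 0.1] jaw change 0.3deg world => yaw about tool x -0.005
```

>>> step_arm(rows=[[0,0.009,0,0,0],[1,0,0,0,0],[1,0,0,0,0],[1,0,0,0,0],[1,0,0,0,0]])

```text
time_s: 14.35
eef_pos: [0.4228, 0.1997, 0.0184]
eef_rot: [0.705, 0.062, 0.704, -0.062]
wrist_force: [0.7, -0.3, -0.5]
finger_gap: 0.0634
```

>>> step_arm(rows=[[1,0,0,0,0],[1,0,0,0,0],[1,0,0,0,0],[1,0,0,0,0],[1,0,0,0,0]])

```text
time_s: 14.77
eef_pos: [0.4225, 0.1996, 0.0178]
eef_rot: [0.704, 0.062, 0.704, -0.062]
wrist_force: [0.5, -0.2, 1.6]
finger_gap: 0.0322
```

>>> step_arm(rows=[[1,0,0,0,0],[1,-0.015,0,0,0],[1,-0.035,0,0,0],[1,-0.035,0,0,0],[1,-0.035,0,0,0]])

```text
time_s: 15.18
eef_pos: [0.422, 0.1995, 0.139]
eef_rot: [0.704, 0.062, 0.705, -0.062]
wrist_force: [0.3, -0.4, -0.7]
finger_gap: 0.0323
```

>>> step_arm(rows=[[1,-0.02,0,0,0],[1,0,0,0,0]])

```text
time_s: 15.35
eef_pos: [0.4239, 0.1999, 0.1616]
eef_rot: [0.707, 0.062, 0.702, -0.061]
wrist_force: [-0.1, -0.9, -0.4]
finger_gap: 0.032
```

Run:
```python
from h import *
show();plan(592,-40,150,0.6)
```

```text
t 15.35 pos [423.9 199.9 161.6] jawdeg 79.99 toolx [ 0.008  0.001 -1.   ] F [-0.1 -0.9 -0.4] gap 0.032 j [ 0.19  0.33  1.66  0.    1.14 -1.21]
tool shift mm [  12.5 -207.1  207.1] jaw change -79.4deg world => yaw about tool x 1.386
```

>>> step_arm(rows=[[1,0,-0.015,0.015,0],[1,0,-0.028,0.028,0],[1,0,-0.028,0.028,0],[1,0,-0.028,0.028,0],[1,0,-0.028,0.028,0]])

```text
time_s: 15.77
eef_pos: [0.5257, 0.0508, 0.1564]
eef_rot: [0.704, 0.062, 0.705, -0.062]
wrist_force: [0.5, 0.8, 0.4]
finger_gap: 0.0317
```

>>> step_arm(rows=[[1,0,-0.028,0.028,0],[1,0,-0.028,0.028,0],[1,0,-0.024,0.024,0],[1,0,0,0,0.1],[1,0,0,0,0.12]])

```text
time_s: 16.18
eef_pos: [0.5906, -0.0421, 0.1555]
eef_rot: [0.692, 0.141, 0.694, -0.141]
wrist_force: [-0.4, 0.1, -0.2]
finger_gap: 0.0315
```

>>> step_arm(rows=[[1,0,0,0,0.12],[1,0,0,0,0.12],[1,0,0,0,0.12],[1,0,0,0,0.12],[1,0,0,0,0.12]])

```text
time_s: 16.6
eef_pos: [0.5898, -0.0402, 0.156]
eef_rot: [0.62, 0.339, 0.621, -0.339]
wrist_force: [0.2, 0.6, -1.2]
finger_gap: 0.0319
```

>>> step_arm(rows=[[1,0,0,0,0.12],[1,0,0,0,0.12],[1,0,0,0,0.12],[1,0,0,0,0.12],[1,0,0,0,0.086]])

```text
time_s: 17.02
eef_pos: [0.5898, -0.0402, 0.156]
eef_rot: [0.5, 0.499, 0.502, -0.499]
wrist_force: [0.1, -0.1, -1.0]
finger_gap: 0.0319
```

>>> step_arm(rows=[[1,0,0,0,0]])

```text
time_s: 17.1
eef_pos: [0.5899, -0.0402, 0.1562]
eef_rot: [0.501, 0.498, 0.502, -0.499]
wrist_force: [0.6, 0.3, -0.9]
finger_gap: 0.0317
```

Run:
```python
from h import *
show();plan(593,-58,65,0.6)
p=cams.camera_params("wrist");im,d=cams.read_camera("wrist");cv2.imwrite("pics/w4.png",im[:,:,::-1]);np.savez("pics/w4.npz",im=im,d=d,**p);
im,d=cams.read_camera("side");cv2.imwrite("pics/s8.png",cv2.resize(im[80:220,240:410,::-1],None,fx=4,fy=4,interpolation=cv2.INTER_CUBIC))
```

```text
t 17.1 pos [589.9 -40.2 156.2] jawdeg 0.39 toolx [-0.002  0.001 -1.   ] F [ 0.6  0.3 -0.9] gap 0.0317 j [-0.27  0.53  1.32 -0.    1.29 -0.27]
tool shift mm [91.2  3.2 17.9] jaw change 0.2deg world => yaw about tool x -0.004
```

View pics/w4.png

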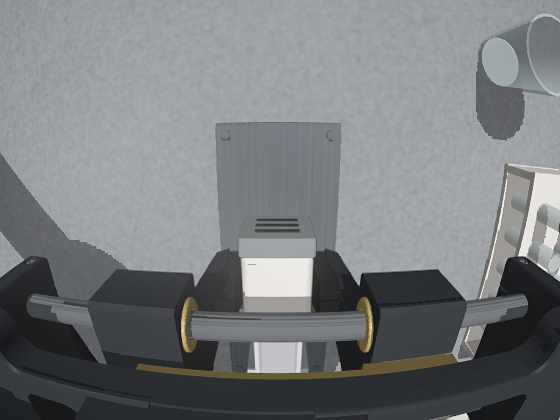

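View pics/s8.png

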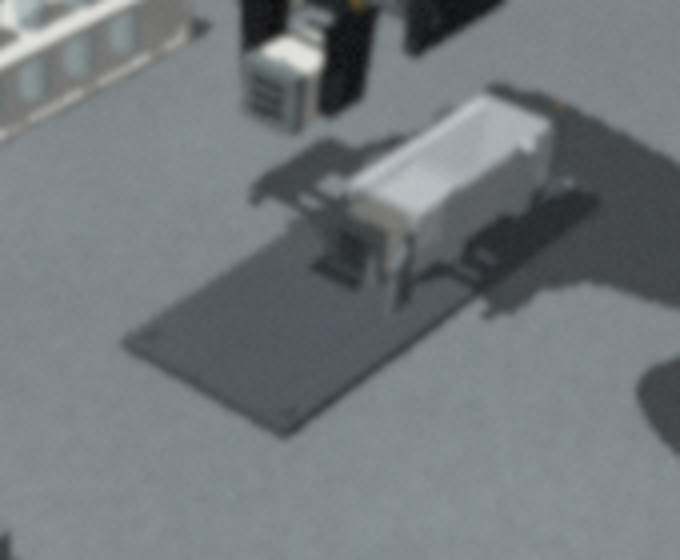

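Run:
```python
from h import *
f=np.load("pics/w4.npz")
print(wray(f,[(216.5,123),(341,122.5)],.008).round(1))
plan(592.5,-62,65,.6)
```

```text
[[537.   26.1   8. ]
 [645.6  27.4   8. ]]
tool shift mm [91.6  2.4 21.9] jaw change -0.1deg world => yaw about tool x 0.002
```

>>> step_arm(rows=[[1,0.01,0.0024,0.021,0],[1,0.03,0,0,0],[1,0.035,0,0,0],[1,0.03,0,0,0],[1,0.018,0,0,0]])

```text
time_s: 17.62
eef_pos: [0.5914, -0.0609, 0.0311]
eef_rot: [0.502, 0.496, 0.505, -0.498]
wrist_force: [0.1, 0.1, -1.1]
finger_gap: 0.0321
```

>>> step_arm(rows=[[1,0,0,0,0],[1,0,0,0,0]])

```text
time_s: 17.78
eef_pos: [0.5927, -0.0612, 0.0343]
eef_rot: [0.502, 0.497, 0.503, -0.497]
wrist_force: [-0.4, 0.2, -0.9]
finger_gap: 0.0315
```

Run:
```python
from h import *
show();plan(592.5,-62,26,.6)
im,d=cams.read_camera("side");cv2.imwrite("pics/s9.png",cv2.resize(im[80:220,240:410,::-1],None,fx=4,fy=4,interpolation=cv2.INTER_CUBIC))
```

```text
t 17.78 pos [592.7 -61.2  34.3] jawdeg 0.67 toolx [-0.002  0.001 -1.   ] F [-0.4  0.2 -0.9] gap 0.0315 j [-0.3   0.69  1.44  0.    1.02 -0.31]
tool shift mm [ 8.3 -0.2  0.8] jaw change -0.1deg world => yaw about tool x 0.001
```

View pics/s9.png

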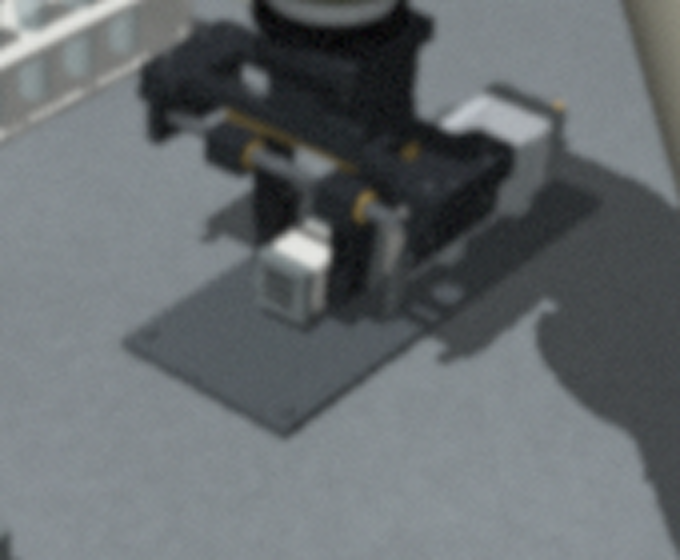

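The side view shows the short cartridge just above the plate, in line behind the long one.

>>> step_arm(rows=[[1,0.005,0,0,0],[1,0.003,0,0,0],[1,0,0,0,0],[0,0,0,0,0],[0,0,0,0,0]])

```text
time_s: 18.25
eef_pos: [0.5932, -0.0613, 0.0272]
eef_rot: [0.503, 0.498, 0.502, -0.497]
wrist_force: [0.1, 0.7, 0.3]
finger_gap: 0.0435
```

>>> step_arm(rows=[[0,0,0,0,0],[0,0,0,0,0],[0,-0.02,0,0,0],[0,-0.035,0,0,0],[0.5,-0.02,0,0,0]])

```text
time_s: 18.67
eef_pos: [0.5935, -0.0614, 0.1044]
eef_rot: [0.503, 0.498, 0.502, -0.497]
wrist_force: [0.7, 0.5, 0.6]
finger_gap: 0.0669
```

>>> step_arm(rows=[[1,0,0,-0.03,0],[1,0,0,-0.037,0.12],[1,0,0,0,0.12],[1,0,0,0,0.12],[1,0,0,0,0.12]])

```text
time_s: 19.08
eef_pos: [0.5922, 0.0065, 0.102]
eef_rot: [0.369, 0.604, 0.368, -0.603]
wrist_force: [-0.2, 0.4, -0.4]
finger_gap: 0.034
```

>>> step_arm(rows=[[1,0,0,0,0.12],[1,0,0,0,0.12],[1,0,0,0,0.12],[1,0,0,0,0.12],[1,0,0,0,0.12]])

```text
time_s: 19.5
eef_pos: [0.5922, 0.0058, 0.1019]
eef_rot: [0.173, 0.686, 0.173, -0.686]
wrist_force: [0.4, 0.9, 0.2]
finger_gap: 0.0012
```

>>> step_arm(rows=[[1,0,0,0,0.12],[1,0,0,0,0.12],[1,0,0,0,0.12],[1,0,0,0,0.12],[1,0,0,0,0]])

```text
time_s: 19.92
eef_pos: [0.5922, 0.0058, 0.1018]
eef_rot: [0.006, 0.707, 0.006, -0.707]
wrist_force: [0.0, -0.2, -0.5]
finger_gap: 0.0004
```

Run:
```python
from h import *
show();plan(592,15,25,90.6)
im,d=cams.read_camera("side");cv2.imwrite("pics/s10.png",cv2.resize(im[80:220,240:410,::-1],None,fx=4,fy=4,interpolation=cv2.INTER_CUBIC))
```

```text
t 19.92 pos [592.2   5.8 101.8] jawdeg -89.05 toolx [ 0. -0. -1.] F [ 0.  -0.2 -0.5] gap 0.0004 j [-0.19  0.59  1.39  0.    1.16  1.36]
tool shift mm [76.8 -9.2  0.1] jaw change -0.3deg world => yaw about tool x 0.006
```

View pics/s10.png

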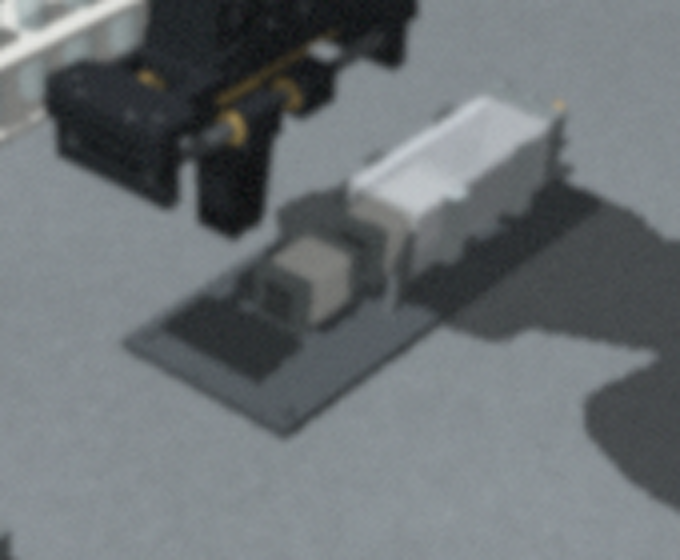

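Both cartridges are in line on the plate, with the short one clear of the fingers. I'll lower the closed fingers behind it.

>>> step_arm(rows=[[1,0.02,0,0,0],[1,0.03,0,0,0],[1,0.022,0,0,0],[1,0,0,0,0],[1,0,0,0,0]])

```text
time_s: 20.38
eef_pos: [0.592, 0.0058, 0.0295]
eef_rot: [-0.008, -0.706, -0.008, 0.708]
wrist_force: [-0.1, 0.5, -0.1]
finger_gap: 0.0004
```

Run:
```python
from h import *
show();plan(592.8,-96,27,90.6)
```

```text
t 20.38 pos [592.    5.8  29.5] jawdeg -88.66 toolx [-0.002  0.    -1.   ] F [-0.1  0.5 -0.1] gap 0.0004 j [-0.19  0.69  1.45  0.    1.    1.36]
tool shift mm [  2.5 101.8   1.6] jaw change -0.7deg world => yaw about tool x 0.013
```

>>> step_arm(rows=[[1,0.001,0.01,0,0.013],[1,0.001,0.009,0,0],[1,0,0.007,0,0],[1,0,0.007,0,0],[1,0,0.007,0,0]])

```text
time_s: 20.8
eef_pos: [0.593, -0.0352, 0.0285]
eef_rot: [0.003, 0.708, 0.003, -0.707]
wrist_force: [-0.2, 2.4, 3.7]
finger_gap: 0.0006
```

>>> step_arm(rows=[[1,0,0.007,0,0],[1,0,0.007,0,0],[1,0,0.007,0,0],[1,0,0.007,0,0],[1,0,0.007,0,0]])

```text
time_s: 21.22
eef_pos: [0.593, -0.0698, 0.0279]
eef_rot: [0.003, 0.707, 0.003, -0.707]
wrist_force: [0.6, 3.4, 2.5]
finger_gap: 0.0004
```

Run:
```python
from h import *
show();plan(592.8,-96,27,90.6)
im,d=cams.read_camera("side");cv2.imwrite("pics/s11.png",cv2.resize(im[80:220,240:410,::-1],None,fx=4,fy=4,interpolation=cv2.INTER_CUBIC))
```

```text
t 21.22 pos [593.  -69.8  27.9] jawdeg -89.55 toolx [ 0.  0. -1.] F [0.6 3.4 2.5] gap 0.0004 j [-0.32  0.7   1.44  0.    1.    1.25]
tool shift mm [ 0.9 26.2  0.4] jaw change 0.1deg world => yaw about tool x -0.003
```

View pics/s11.png

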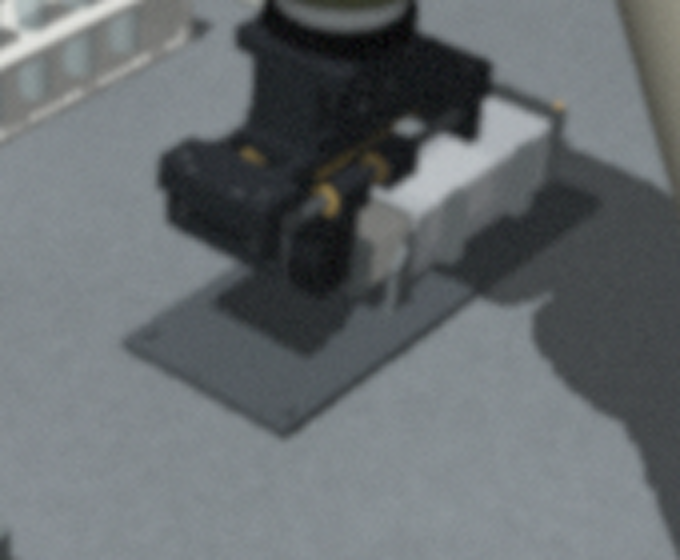

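The push is sliding smoothly at about 3 N. I'll continue more slowly.

>>> step_arm(rows=[[1,0,0.005,0,0],[1,0,0.005,0,0],[1,0,0.005,0,0],[1,0,0.004,0,0],[1,0,0,0,0]])

```text
time_s: 21.68
eef_pos: [0.5931, -0.0892, 0.0276]
eef_rot: [-0.003, -0.707, -0.002, 0.707]
wrist_force: [-0.3, 0.4, -0.2]
finger_gap: 0.0003
```

>>> step_arm(rows=[[1,0,0.002,0,0],[1,0,0.002,0,0],[1,0,0.001,0,0]])

```text
time_s: 21.93
eef_pos: [0.5931, -0.0934, 0.0276]
eef_rot: [-0.003, -0.707, -0.003, 0.707]
wrist_force: [0.3, 0.6, -0.4]
finger_gap: 0.0006
```

>>> step_arm(rows=[[1,0,0.001,0,0],[1,0,0.001,0,0],[1,0,0.001,0,0]])

```text
time_s: 22.18
eef_pos: [0.5931, -0.0962, 0.0277]
eef_rot: [-0.003, -0.707, -0.003, 0.707]
wrist_force: [-1.0, 0.3, -0.7]
finger_gap: 0.0009
```

>>> step_arm(rows=[[1,0,0.001,0,0],[1,0,0.001,0,0]])

```text
time_s: 22.35
eef_pos: [0.5931, -0.098, 0.0277]
eef_rot: [-0.002, -0.707, -0.003, 0.707]
wrist_force: [-0.3, 7.6, 1.2]
finger_gap: 0.0003
```

Run:
```python
from h import *
show()
im,d=cams.read_camera("side");cv2.imwrite("pics/s12.png",cv2.resize(im[80:220,240:410,::-1],None,fx=4,fy=4,interpolation=cv2.INTER_CUBIC))
```

```text
t 22.35 pos [593.1 -98.   27.7] jawdeg -89.56 toolx [-0.     0.001 -1.   ] F [-0.3  7.6  1.2] gap 0.0003 j [-0.36  0.7   1.43  0.    1.01  1.2 ]
```

View pics/s12.png

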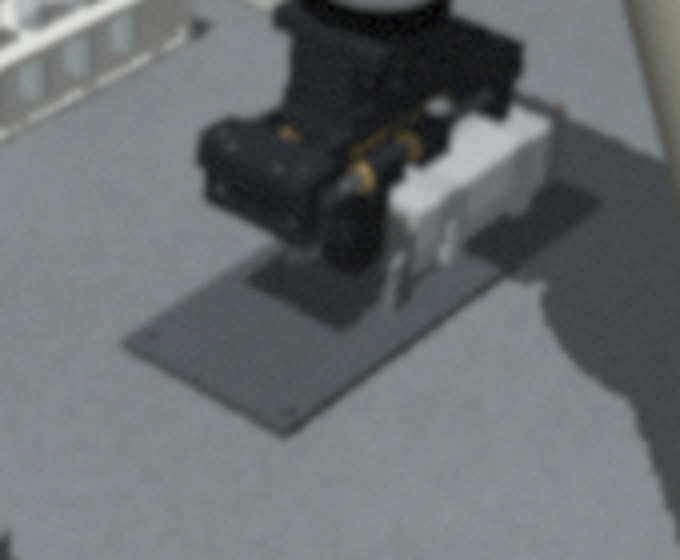

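>>> step_arm(rows=[[1,0,0.001,0,0],[1,0,0,0,0]])

```text
time_s: 22.57
eef_pos: [0.593, -0.0979, 0.0277]
eef_rot: [-0.002, -0.707, -0.004, 0.707]
wrist_force: [0.8, 8.0, 1.5]
finger_gap: 0.0005
```

>>> step_arm(rows=[[1,0,-0.008,0,0],[1,0,-0.02,0,0],[1,-0.01,-0.03,0,0],[1,-0.035,-0.035,0,0],[1,-0.035,-0.02,0,0]])

```text
time_s: 22.98
eef_pos: [0.5911, 0.0105, 0.1014]
eef_rot: [-0.003, -0.706, -0.003, 0.709]
wrist_force: [0.3, -0.6, 0.2]
finger_gap: 0.0004
```

>>> step_arm(rows=[[1,-0.035,-0.02,0,0],[1,-0.035,-0.02,0,0],[1,-0.02,0,0,0],[1,0,0,0,0]])

```text
time_s: 23.32
eef_pos: [0.5935, 0.0493, 0.1973]
eef_rot: [0.004, 0.71, 0.003, -0.704]
wrist_force: [-0.4, -0.2, 0.5]
finger_gap: 0.0007
```

Run:
```python
from h import *
show()
im,d=cams.read_camera("side");cv2.imwrite("pics/s13.png",cv2.resize(im[80:220,240:410,::-1],None,fx=4,fy=4,interpolation=cv2.INTER_CUBIC));np.savez("pics/s13.npz",im=im)
im,d=cams.read_camera("top");cv2.imwrite("pics/t13.png",cv2.resize(im[130:230,290:480,::-1],None,fx=4,fy=4,interpolation=cv2.INTER_CUBIC))
```

```text
t 23.32 pos [593.5  49.3 197.3] jawdeg -89.44 toolx [ 0.009 -0.002 -1.   ] F [-0.4 -0.2  0.5] gap 0.0007 j [-0.12  0.5   1.26 -0.    1.38  1.45]
```

View pics/s13.png

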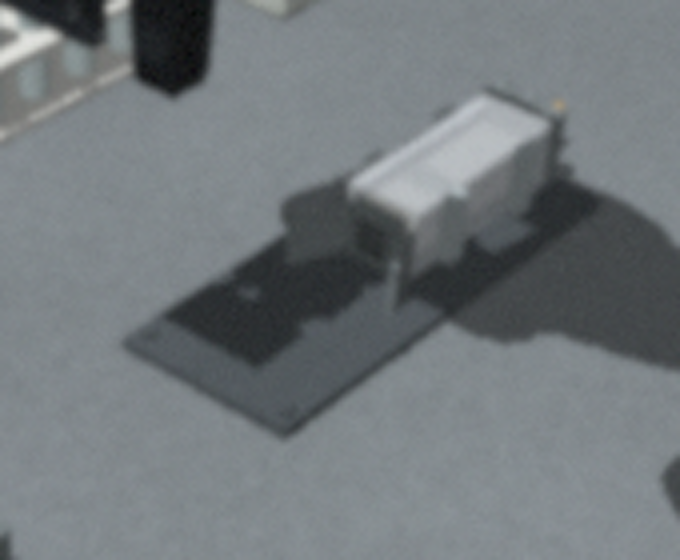

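View pics/t13.png

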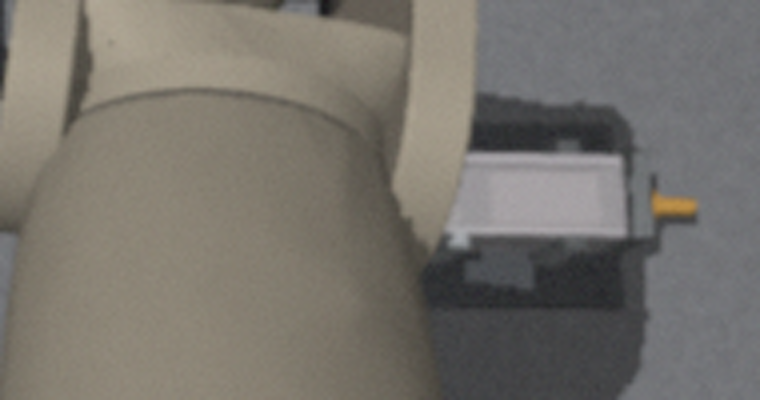

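The pushing force rose to 8 N and the fingers stalled about 2 mm past where I expected full home. I'll move the arm aside for an unobstructed check.

>>> step_arm(rows=[[1,0,-0.03,0.02,0],[1,0,-0.035,0.02,0],[1,0,-0.035,0.02,0],[1,0,-0.035,0.02,0],[1,0,-0.035,0.02,0]])

```text
time_s: 23.83
eef_pos: [0.4891, 0.2181, 0.1904]
eef_rot: [-0.003, -0.706, -0.002, 0.708]
wrist_force: [0.7, -0.4, 0.9]
finger_gap: 0.0006
```

>>> step_arm(rows=[[1,0,-0.02,0.03,0],[1,0,-0.01,0.03,0],[1,0,0,0,0],[1,0,0,0,0]])

```text
time_s: 24.17
eef_pos: [0.4294, 0.247, 0.1911]
eef_rot: [-0.004, -0.706, -0.003, 0.708]
wrist_force: [-0.6, 0.1, 0.3]
finger_gap: 0.0004
```

Run:
```python
from h import *
show()
im,d=cams.read_camera("side");cv2.imwrite("pics/s14.png",cv2.resize(im[80:220,240:410,::-1],None,fx=4,fy=4,interpolation=cv2.INTER_CUBIC))
im,d=cams.read_camera("top");cv2.imwrite("pics/t14.png",cv2.resize(im[130:230,290:480,::-1],None,fx=4,fy=4,interpolation=cv2.INTER_CUBIC));cv2.imwrite("pics/t14f.png",im[:,:,::-1])
```

```text
t 24.17 pos [429.4 247.  191.1] jawdeg -89.48 toolx [-0.002 -0.001 -1.   ] F [-0.6  0.1  0.3] gap 0.0004 j [ 0.28  0.34  1.54 -0.    1.26  1.84]
```

View pics/s14.png

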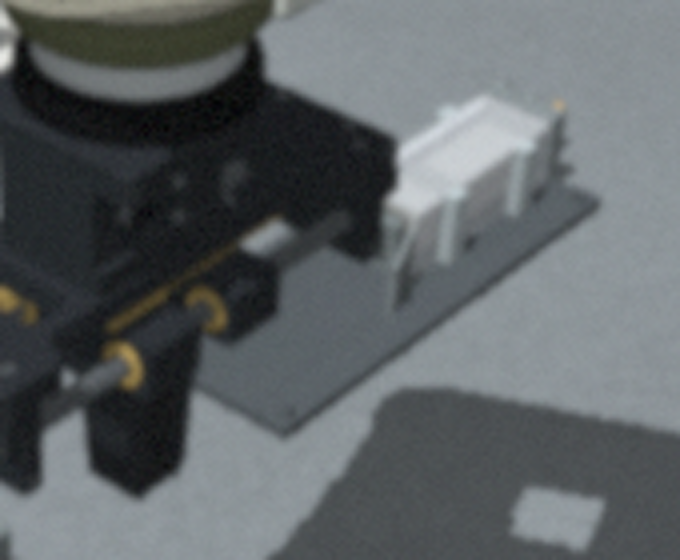

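View pics/t14.png

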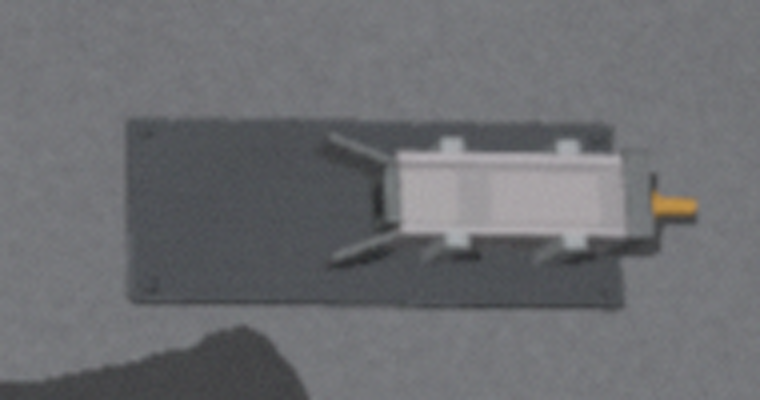

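Run:
```python
from h import *
f=lambda L:np.array(L)/4-.375+[290,130]
e=ray("top",f([(385,193)]),.040)*1000;m=ray("top",f([(399,193)]),.05)*1000;b=ray("top",f([(129,210)]),.008)*1000
j=ray("top",f([(475,193)]),.040)*1000
print("short rear",e,"mouth roof",m,"plate end",b,"junction",j,"tube-x of rear:",b[0,1]-145-e[0,1],"junction:",b[0,1]-145-j[0,1])
robot.hand_in()
```

```text
short rear [[ 592.09810764 -114.01790852   40.        ]] mouth roof [[ 589.39082269 -118.75548611   50.        ]] plate end [[587.82021313  25.5259185    8.        ]] junction [[ 593.22013241 -164.74098179   40.        ]] tube-x of rear: -5.4561729777370545 junction: 45.26690028719477
the job is handed in; nothing more can be done
```

The tube is reloaded and the job was handed in at about 24 s. I put the long cartridge on the plate and pushed it well into the mouth. Then I set the short one behind it and pushed both home with the closed fingers until the force rose to about 8 N and they stopped.

- **Fit:** in the last top view, with the arm clear, the short cartridge's rear is 5.5 mm outside the mouth. The joint between the cartridges is 45.3 mm inside. Fully home would be 5 mm and 45 mm, so both are within 1 mm.
- **Fat cartridge:** I never went near it, but I did not measure its position again at the end.
- **Disagreements:** the side and top cameras differed by 2–4 mm in absolute position, so I relied on wrist views for the two cartridges and mainly on them for the tube's centre line. The fingers stopped 2 mm further in than I expected, which is within that error.

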